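# Put an eyepiece away under the flush sliding cover

## Task

Put the loose microscope eyepiece away beside its mate: press lightly on the storage box's flush cover and slide it fully open, lower the eyepiece upright into the free pocket without dropping it, and slide the cover fully shut again. The cover is thin, so never load it with more than about 20 N, and leave everything else as it is.

Things in the scene. Friction and masses are not known exactly. Their poses are not given: they have to be found in the camera images.
- cover (a joint): The cover's slide (m): 0 = shut, its stop; 0.138 = fully open, its stop. Grows as the cover moves along the box's own -y. Drags with about 4 N and stays where left; starts 0 to 5 mm from shut. It moves only by pressing on it and dragging by friction: fingertips need roughly 5 to 10 N of press, depending on the day's friction. The sheet flexes about 1 mm per 12 N of press, alike all over.
- cover_panel: The box's flush cover: a plain flat white sheet, 112 (x) by 139 (y) by 3 mm, with no handle, lip or hole. Origin in the middle of its upper face, axes as the box. Its long edges run under the box's side lips, so 102 mm of its width can be touched; its upper face is 83 mm above the table, 3 mm below the rim. It may take 20 N in all.
- eyepiece_box: Grey box fixed on the table, 130 (x) by 300 (y) by 86 mm high; origin in the middle of its underside, z up. Its +y half is the bay that the cover shuts; its -y half has a fixed deck, 9 mm below the cover's upper face, over which the cover slides open. The open bay's mouth is 102 (x) by 139 mm (y), from y = 3 to 142 mm. In it, a black block with two round pockets, its top 40 mm above the table.
- pocket_near (a point): Middle of the floor of the pocket at the box's -x side, at x = -27, y = +74 mm in the box; box axes. The pocket is 34 mm in diameter and 26 mm deep; its floor lies 14 mm above the table, 72 mm below the box's rim. Empty, or the mate stands in it.
- pocket_far (a point): The same for the equal pocket at the box's +x side, at x = +27, y = +74 mm.
- eyepiece: The loose eyepiece, upright on the table: 58 mm high, about 90 g. Lower 28 mm: bright metal barrel, 30 mm diameter; above it a black head of 40 mm diameter, straight from 28 to 53 mm above the origin, then tapering to 36 mm at the top. Origin in the middle of its underside, z up along its axis. Gripped by the head. Seated in a pocket, its top is 11 mm below the cover's upper face.
- mate: Its mate, an equal eyepiece, already standing in one of the two pockets under the cover; origin in the middle of its underside.
- aux_lens: Auxiliary objective lens, a bystander: low black disc with a bright ring, 54 mm diameter, 26 mm high; origin in the middle of its underside.
- cleaner: White cleaner bottle with black cap, a bystander: 42 mm diameter, 95 mm high; origin in the middle of its underside.
- dust_cap0: Black dust cap, a bystander: 44 mm diameter, 12 mm high; origin in the middle of its underside.
- dust_cap1: A second such dust cap.
- stage_plate: Round stage plate lying flat, a bystander: black rim, white top, 95 mm diameter, 6 mm thick; origin in the middle of its underside.
- screwdriver: Screwdriver lying on the table in front of the box, a bystander, 150 mm long.
- hex_key: L-shaped hex key lying behind the box, a bystander, 85 by 34 by 6 mm.
Mind the look-alikes: they are no part of the job. What is shaped like the eyepiece but orange or yellow is not meant.

How it is judged:
On the way, in this order (a step that is already met when the one before it is completed fails the run):
1. the cover is slid open, to within 12 mm of its open stop (value of joint cover above 0.126 m), for 0.2 s.
2. the eyepiece, still in the fingers, is lowered upright into the free pocket to within 6 mm of its floor (((horizontal distance between eyepiece and pocket_near below 0.004 m and z of eyepiece in the frame of pocket_near below 0.006 m) or (horizontal distance between eyepiece and pocket_far below 0.004 m and z of eyepiece in the frame of pocket_far below 0.006 m)) and angle between eyepiece's own z axis and vertical below 0.15 rad and contact force between the fingers and eyepiece above 0.5 N), for 0.05 s.
At the end, for the whole second after the job is handed in: The cover is shut to within 5 mm of its stop and still; the eyepiece stands upright (within 7 degrees) and still in the free pocket, its underside within 3 mm of the pocket's floor and within 4 mm of its middle; the mate is in its own pocket, within 6 mm of where it was (value of joint cover below 0.005 m and velocity of joint cover between -0.01 and 0.01 m/s and ((horizontal distance between eyepiece and pocket_near below 0.004 m and z of eyepiece in the frame of pocket_near below 0.003 m) or (horizontal distance between eyepiece and pocket_far below 0.004 m and z of eyepiece in the frame of pocket_far below 0.003 m)) and angle between eyepiece's own z axis and vertical below 0.12 rad and linear speed of eyepiece below 0.02 m/s and distance of mate from where it was at the start of the episode below 0.006 m); the robot touches nothing.
It fails at once if the thin cover is loaded with more than 20 N (contact force between cover_panel and anything else above 20 N).
It fails at once if the mate is lifted or shoved out of place by more than 10 mm (distance of mate from where it was at the start of the episode above 0.01 m).
It fails at once if a bystander (lens, bottle, dust cap, screwdriver, hex key or stage plate) is moved by more than 20 mm (distance of any of aux_lens, cleaner, dust_cap0, dust_cap1, screwdriver, hex_key, stage_plate from where it was at the start of the episode above 0.02 m).
It also fails if it takes over 72 s, if anything falls off the work surface, if the arm or the gripper's body presses on something with over 40 N, if the wrist force passes 120 N, or if a joint passes its speed limit or range.

## Robot

A 6-joint arm with a two-finger parallel gripper is mounted at the origin on the work surface. World frame = base frame: x ahead of the robot, y to its left, z up, the work surface at z = 0. Lengths are in m, angles in rad, forces in N, time in s.
With the tool pointing down it reaches from about 0.3 to 0.775 m from the base axis. Payload 14.6 kg.
Tool frame: the origin (TCP) lies on the mounting face of the last link; the fingertips stand tip_extent ahead of it and the grasp point (between the pads) lies 180 mm ahead of it (tip_extent is the distance from the TCP to the fingertips, in m); z points along the fingers, y is the line along which they close (so a half turn about z gives the same grasp; the last joint's range is limited). The gripper opens to 94 mm and grips with 3 to 60 N. Pads are 16 mm wide; open, the fingers measure 119 mm over their backs; the gripper's body (75 mm by 177 mm) begins 78 mm behind the grasp point.
Start: joints at [-0.067, 0.3, 1.521, -0, 1.321, -0.067], TCP at [0.55, -0, 0.405] pointing down, gripper open.
Joint ranges: [-3.03, 3.03], [-0.79, 2.21], [0.23, 2.52], [-1.04, 4.18], [0, 3.07], [-2.55, 2.55]. Speed limits (rad/s): [2.22, 2.22, 2.57, 3.14, 3.14, 3.14].

## Interface

Orientations are given as a rotation vector (axis times angle).
In Python, from plant import * gives the robot as it stands.
- The arm moves only by the shell command python3 -m crank 'ROWS' [FORCE]. ROWS is JSON, a list of rows, each a list of 7 numbers: the shift along the tool's x, y, z in mm, then the turn, a rotation vector about the tool's x, y, z in rad, then the finger opening in mm, from 0 to 94. In form: [[tx, ty, tz, wx, wy, wz, grip], ...]. A call has 1 to 10 rows; each row shifts and turns the commanded pose from where the row before left it, along the tool's axes as they then stand; what a row does not reach is not made up. A row lasts 1/8 s, in which the tool goes at most 62.5 mm and 10.7 degrees, less where a joint would pass 70% of its speed; a pose out of reach is approached as far as the arm can. A call with a gripper value outside its range is refused whole. The fingers move at their own pace and stop on an object; FORCE is the grip in N (left out, the last holds). Time passes only in rows, so rows that do not move let the fingers close. It gives the time, the measured TCP pose, the force, the opening and the grip force at its end, in the units of the state.
- sense(): the state, without advancing time (a new reading comes with each control period).
- get_image(name): name is "scene" or "side" or "wrist"; returns a dict with "pixels" (400x640x3 uint8, red, green, blue), "fov_y" (degrees; the focal length in pixels is half the picture's height over the tangent of half this angle, whatever the lens; pixels are square), "cx", "cy" (the principal point, pixels), "dist" ([k1, k2, p1, p2, k3] as OpenCV has them; the pictures are not rectified), "eye" and "orientation" of the camera in the world; the wrist camera has in their place "mount" (4x4, takes a point from camera to tool coordinates, whose origin is the TCP and whose axes are the flange's). Camera axes: x right, y down, z forward; pixel columns grow to the right and rows downward; lengths in m; the calibration is good to about 2 mm. A picture is of the moment at which its call begins: read the wrist's pose just before it. There is no depth.
- finish_job(): hands the job in; it is judged then, once.
Trained networks look in a picture, given as the dict that the camera call returned (one of the last four; its "shot" number tells which), for a name from the list of things; names that differ only in an ending like _2 or _b are one class to them, and where a whole thing is asked for, a point or a joint stands for the part that bears it (a point fixed in the world has none). Each returns a list of dicts, best first, with "p" (0 to 1); they miss things now and then, are a little off and sometimes report something else, mostly with a low value. They report only what shows in the picture. A call takes as long as a camera call. They do not tell look-alikes from the thing itself.
- recognise(picture, query): "position" ([x, y, z] in m, in world coordinates, good to about 4 mm: the middle of the surface that is visible of it).
The state is a dict: "time_s": time; "joint_pos": joint angles; "joint_velocities": joint speeds; "tau": joint torques, N m; "ee_pos": TCP position; "ee_rot": TCP orientation; "contact_force": force on the tool from outside, world axes, zero at the start; "torque": the same for the moment, N m; "grip_width": finger opening in m; "gripper_force": force on a finger pad.
Only numpy, scipy, OpenCV 4.12 (cv2) and the standard library are available. Lean on these libraries where they do the work, as an engineer would, in place of code of your own. Each camera call takes 0.05 s, during which the arm holds its last target. There are 200 camera calls.

## Working session

There is one attempt and no reset: what is moved stays moved. The work goes in short steps, Python scripts to look and compute and a shell command to move; the robot and the scene stay as the last step left them, time stands still between calls to the robot, and variables do not carry over. Pictures are saved under pics/ and viewed, at most 10 in all, crops included, and the job is handed in when it is done.

```bash
ls; mkdir -p pics; cat > h.py <<'E'
from plant import *
import numpy as np, cv2
from scipy.spatial.transform import Rotation as R
def campose(im, s=None):
    if 'mount' in im:
        T=np.eye(4);T[:3,:3]=R.from_rotvec(s['ee_rot']).as_matrix();T[:3,3]=s['ee_pos']
        M=T@np.array(im['mount']);return M[:3,:3],M[:3,3]
    o=np.array(im['orientation'])
    Rm=o if o.shape==(3,3) else (R.from_rotvec(o).as_matrix() if o.size==3 else R.from_quat(o).as_matrix())
    return Rm,np.array(im['eye'])
def K(im):
    f=200/np.tan(np.radians(im['fov_y'])/2)
    return np.array([[f,0,im['cx']],[0,f,im['cy']],[0,0,1]])
def px2w(im,uv,z,s=None):
    Rm,e=campose(im,s)
    n=cv2.undistortPoints(np.array(uv,float).reshape(-1,1,2),K(im),np.array(im['dist'],float)).reshape(-1,2)
    d=np.c_[n,np.ones(len(n))]@Rm.T
    return e+d*((z-e[2])/d[:,2])[:,None]
def w2px(im,P,s=None):
    Rm,e=campose(im,s)
    return cv2.projectPoints((np.array(P,float).reshape(-1,3)-e)@Rm,np.zeros(3),np.zeros(3),K(im),np.array(im['dist'],float))[0].reshape(-1,2)
def save(im,n): cv2.imwrite('pics/'+n+'.png',im['pixels'][:,:,::-1])
E
python3 - <<'E'
from h import *
s=sense();print({k:np.round(v,3).tolist() for k,v in s.items()})
ims={}
for n in('scene','side','wrist'):
    im=get_image(n);save(im,n+'0');print(n,{k:v for k,v in im.items() if k!='pixels'})
    for q in('eyepiece','eyepiece_box','cover_panel','cleaner','aux_lens','dust_cap0','stage_plate','screwdriver','hex_key'):
        print(q,[(np.round(d['position'],3).tolist(),round(d['p'],2)) for d in recognise(im,q)][:4])
a=[cv2.imread(f'pics/{n}0.png') for n in('scene','side')]
E
```

```text
pics
{'time_s': 0.0, 'joint_pos': [-0.067, 0.3, 1.522, -0.0, 1.321, -0.067], 'joint_velocities': [0.0, -0.002, -0.0, -0.001, -0.001, 0.0], 'tau': [-0.002, -53.181, -35.274, 0.071, 0.024, -0.0], 'ee_pos': [0.55, -0.0, 0.404], 'ee_rot': [-2.221, -2.221, 0.001], 'contact_force': [-0.365, 0.53, -0.505], 'torque': [0.016, -0.002, 0.002], 'gripper_force': 0.0, 'grip_width': 0.094}
scene {'fov_y': 54.363327355341255, 'cx': 317.01349020151565, 'cy': 202.0142034989606, 'dist': array([-0.09762525,  0.        ,  0.        ,  0.        ,  0.        ]), 'eye': array([1.00797042, 0.256442  , 0.86222748]), 'orientation': array([-1.32383042, -2.4080939 ,  0.7352824 ]), 'shot': 1}
eyepiece [([0.53, -0.252, 0.048], 0.62), ([0.609, -0.3, 0.056], 0.57), ([0.696, -0.294, 0.054], 0.57), ([0.673, -0.368, 0.051], 0.57)]
eyepiece_box [([0.613, -0.021, 0.076], 0.68), ([0.612, -0.299, 0.057], 0.19)]
cover_panel [([0.574, 0.033, 0.086], 0.94)]
cleaner [([0.504, 0.354, 0.063], 0.63)]
aux_lens [([0.444, -0.319, 0.026], 0.64)]
dust_cap0 [([0.388, 0.176, 0.012], 0.65), ([0.337, -0.149, 0.013], 0.53)]
stage_plate [(
[... 1147 characters left out ...]
9e-01, -2.74601695e-01,
         8.08059258e-02],
       [ 9.99999621e-01,  4.17464982e-04,  7.64027978e-04,
         1.11835221e-04],
       [-6.20020523e-04, -2.74602058e-01,  9.61557760e-01,
         1.88742770e-02],
       [ 0.00000000e+00,  0.00000000e+00,  0.00000000e+00,
         1.00000000e+00]]), 'shot': 3}
eyepiece [([0.682, -0.282, 0.015], 0.75), ([0.523, -0.248, 0.05], 0.7)]
eyepiece_box [([0.586, 0.018, 0.086], 0.88)]
cover_panel [([0.575, 0.046, 0.08], 0.68)]
cleaner []
aux_lens [([0.438, -0.302, 0.011], 0.92)]
dust_cap0 [([0.386, 0.162, 0.007], 0.58), ([0.343, -0.14, 0.013], 0.56)]
stage_plate []
screwdriver [([0.439, -0.01, 0.027], 0.7)]
hex_key [([0.787, 0.047, 0.01], 0.71)]
```

View pics/scene0.png

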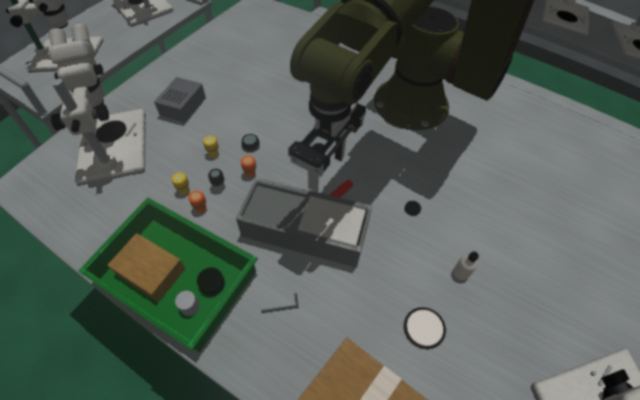

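View pics/wrist0.png

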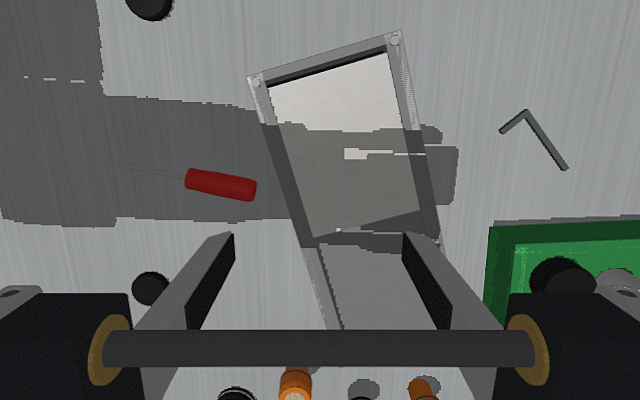

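The scene picture shows the box at (305,222) with the white cover on its right half, and the only black eyepiece at (216,176) among orange and yellow look-alikes; (250,141) is the aux lens. In the wrist picture the rim's +y corners are near (249,76) and (400,32), and the cover's -y edge runs from (313,237) to (420,208).

```bash
python3 - <<'E'
from h import *
s=sense();im=get_image('wrist')
print('rim',px2w(im,[[249,76],[400,30]],.086,s).round(4).tolist())
print('cover',px2w(im,[[268,86],[387,52],[313,237],[420,208]],.083,s).round(4).tolist())
sc=get_image('scene');print('eye head',px2w(sc,[[216,174]],.058).round(4).tolist())
print('cap?',w2px(sc,[[.43,-.31,.02],[.68,-.3,.05]]).round())
c=im['pixels'][20:260,230:450]
cv2.imwrite('pics/c1.png',cv2.resize(c,None,fx=2.4,fy=2.4,interpolation=cv2.INTER_CUBIC)[:,:,::-1])
E
```

```text
rim [[0.4937, 0.098, 0.086], [0.6151, 0.1323, 0.086]]
cover [[0.5086, 0.0903, 0.083], [0.6063, 0.1166, 0.083], [0.5456, -0.0452, 0.083], [0.6441, -0.0164, 0.083]]
eye head [[0.6056, -0.3001, 0.058]]
cap? [[255. 141.]
 [198. 195.]]
```

View pics/c1.png

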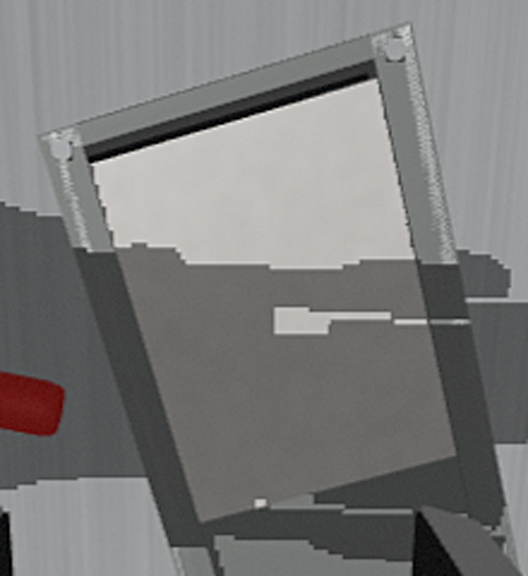

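The enlarged crop puts the rim corners at about (246,77) and (401,30). The cover corners are at (268,87), (388,52), (313,237) and (420,210), and a thin dark gap at the +y end means the cover isn't quite shut. This gives a box yaw of about 15.5° and an origin near (0.595, -0.030); the sizes match those given. I'll turn the tool so that its y is box -y (the fingers have to close along box y in the pocket), then move above the cover.

```bash
python3 -c "
import plant;print([n for n in dir(plant) if n[0]!='_']);print(getattr(plant,'tip_extent',None))"
python3 -m crank '[[39.4,25.7,0,0,0,0,0],[0,0,0,0,0,0.18,0],[0,0,0,0,0,0.18,0],[0,0,0,0,0,0.18,0],[0,0,0,0,0,0.18,0],[0,0,0,0,0,0.18,0],[0,0,0,0,0,0.18,0],[0,0,0,0,0,0.22,0],[0,0,50,0,0,0,0],[0,0,45,0,0,0,0]]' 10
python3 -m crank '[[0,0,0,0,0,0,0],[0,0,0,0,0,0,0]]'
python3 - <<'E'
from h import *
s=sense();r=R.from_rotvec(s['ee_rot']).as_matrix();print(r.round(3),s['joint_pos'],s['contact_force'],s['grip_width'])
E
```

```text
['PlanningError', 'finish_job', 'get_image', 'recognise', 'sense', 'tip_extent']
0.1992
time_s: 2.85
ee_pos: [0.5755, 0.0394, 0.3085]
ee_rot: [3.105, 0.474, 0.001]
contact_force: [1.0, -0.5, -0.3]
grip_width: 0.0005
gripper_force: 0.0
time_s: 3.1
ee_pos: [0.5761, 0.0394, 0.3116]
ee_rot: [3.105, 0.475, 0.003]
contact_force: [0.8, -0.1, 1.1]
grip_width: 0.0009
gripper_force: 0.0
[[ 0.954  0.299  0.002]
 [ 0.299 -0.954  0.   ]
 [ 0.002  0.001 -1.   ]] [4.86614359e-03 4.49780774e-01 1.54191061e+00 4.05463481e-06
 1.14768648e+00 1.27233919e+00] [ 0.7666248  -0.12636547  1.14321208] 0.0009252999262573411
```

```bash
python3 -m crank '[[0,0,0,0,0,0.033,0],[0,0,15,0,0,0,0],[0,0,8,0,0,0,0],[0,0,2,0,0,0,0],[0,0,0,0,0,0,0],[0,0,0,0,0,0,0]]'
for i in 1 ; do python3 -m crank '[[0,0,1,0,0,0,0],[0,0,0,0,0,0,0]]'; python3 -m crank '[[0,0,1,0,0,0,0],[0,0,0,0,0,0,0]]'; done
```

```text
time_s: 3.85
ee_pos: [0.5758, 0.0394, 0.2849]
ee_rot: [3.113, 0.423, 0.001]
contact_force: [0.5, 0.3, -0.2]
grip_width: 0.0001
gripper_force: 0.0
time_s: 4.1
ee_pos: [0.5757, 0.0394, 0.2837]
ee_rot: [-3.113, -0.423, -0.0]
contact_force: [0.2, 0.5, 0.1]
grip_width: 0.0005
gripper_force: 0.0
time_s: 4.35
ee_pos: [0.5757, 0.0394, 0.2826]
ee_rot: [3.113, 0.423, -0.0]
contact_force: [-0.5, 0.3, -0.9]
grip_width: 0.0004
gripper_force: 0.0
```

```bash
for i in 1 ; do python3 -m crank '[[0,0,0.5,0,0,0,0],[0,0,0,0,0,0,0]]'|grep -E 'pos|cont'; python3 -m crank '[[0,0,0.4,0,0,0,0],[0,0,0,0,0,0,0]]'|grep -E 'pos|cont'; done
```

```text
ee_pos: [0.5757, 0.0394, 0.2823]
contact_force: [-0.9, -0.3, 2.2]
ee_pos: [0.5757, 0.0394, 0.282]
contact_force: [-1.5, -0.0, 4.2]
```

```bash
python3 -m crank '[[0,0,0.5,0,0,0,0],[0,0,0,0,0,0,0],[0,0,0,0,0,0,0]]'|grep -E 'pos|cont'; python3 -m crank '[[0,0,0.3,0,0,0,0],[0,0,0,0,0,0,0],[0,0,0,0,0,0,0]]'|grep -E 'pos|cont'
```

```text
ee_pos: [0.5757, 0.0394, 0.2818]
contact_force: [-2.2, -0.7, 7.8]
ee_pos: [0.5757, 0.0394, 0.2816]
contact_force: [-3.8, 0.1, 8.9]
```

```bash
python3 -m crank '[[0,0,0.1,0,0,0,0],[0,2,0,0,0,0,0],[0,3,0,0,0,0,0],[0,3,0,0,0,0,0],[0,0,0,0,0,0,0]]'|grep -E 'pos|cont'; python3 -m crank '[[0,4,0,0,0,0,0],[0,5,0,0,0,0,0]]'|grep -E 'pos|cont'; 
python3 - <<'E'
from h import *
s=sense();im=get_image('wrist');save(im,'w1')
E
```

```text
ee_pos: [0.5779, 0.0317, 0.2816]
contact_force: [-4.7, 0.3, 10.0]
ee_pos: [0.5802, 0.0233, 0.2815]
contact_force: [-5.1, 3.9, 9.2]
```

View pics/w1.png

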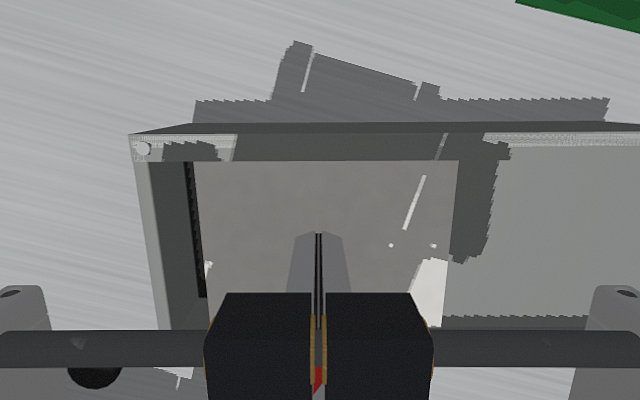

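The wrist picture shows the fingers on the cover and the box edges square to the picture. The cover's +y edge, at about x=197, has drawn away from the wall, so it is dragging. I'll keep going.

```bash
python3 -m crank '[[-0.6,4,0.1,0,0,0,0],[0,6,0,0,0,0,0],[0,6,0,0,0,0,0],[0,6,0,0,0,0,0],[0,6,0,0,0,0,0]]'|grep -E 'pos|cont'; 
python3 - <<'E'
from h import *
s=sense();im=get_image('wrist');save(im,'w2')
o=np.array([.595,-.030]);y=np.radians(15.5);ex=np.array([np.cos(y),np.sin(y)]);ey=np.array([-ex[1],ex[0]])
g=cv2.cvtColor(im['pixels'],cv2.COLOR_RGB2GRAY).astype(int)
# profile along box y at box x=+30
for v in (np.arange(0.14,-.03,-.004)):
    p=o+.035*ex+v*ey;u=w2px(im,[[*p,.083]],s)[0].round().astype(int)
    if 0<=u[0]<640 and 0<=u[1]<400: print(round(v*1e3),g[u[1],u[0]],end='; ')
print((np.array(s['ee_pos'][:2])-o)@ey)
E
```

```text
ee_pos: [0.5874, -0.0039, 0.2817]
contact_force: [-0.0, 3.0, 8.0]
140 75; 136 72; 132 76; 128 75; 124 75; 120 20; 116 43; 112 47; 108 45; 104 48; 100 45; 96 46; 92 137; 88 136; 84 136; 80 135; 76 134; 72 135; 68 134; 64 133; 60 136; 56 133; 52 134; 48 135; 44 137; 40 135; 36 138; 32 136; 28 136; 24 137; 20 136; 16 135; 12 133; 8 131; 4 136; 0 136; -4 135; -8 133; -12 134; -16 135; -20 134; -24 132; -28 174; 0.027157945827636275
```

```bash
python3 -m crank '[[0,6,0.2,0,0,0,0],[0,8,0,0,0,0,0],[0,8,0,0,0,0,0],[0,8,0,0,0,0,0],[0,6,0,0,0,0,0]]'|grep -E 'pos|cont'; python3 -m crank '[[0,6,0,0,0,0,0],[0,8,0,0,0,0,0],[0,8,0,0,0,0,0],[0,8,0,0,0,0,0],[0,8,0,0,0,0,0]]'|grep -E 'pos|cont'
```

```text
ee_pos: [0.5972, -0.0387, 0.2816]
contact_force: [0.8, 4.5, 9.7]
ee_pos: [0.6074, -0.0752, 0.2817]
contact_force: [0.6, 5.3, 9.0]
```

```bash
python3 -m crank '[[0,6,0,0,0,0,0],[0,6,0,0,0,0,0],[0,4,0,0,0,0,0],[0,2,0,0,0,0,0],[0,0,0,0,0,0,0]]'|grep -E 'pos|cont'
```

```text
ee_pos: [0.612, -0.0923, 0.2816]
contact_force: [-0.8, 6.3, 9.5]
```

```bash
python3 -m crank '[[0,2,0,0,0,0,0],[0,2,0,0,0,0,0],[0,0,0,0,0,0,0]]'|grep -E 'pos|cont'; python3 -m crank '[[0,0,-10,0,0,0,0],[0,0,-40,0,0,0,0],[0,0,-60,0,0,0,0],[-30,-60,-60,0,0,0,90],[-30,-40,0,0,0,0,90],[0,0,0,0,0,0,90],[0,0,0,0,0,0,90]]'|grep -E 'time|pos|cont'
python3 - <<'E'
from h import *
s=sense();im=get_image('wrist');save(im,'w3')
for q in('mate','pocket_near','cover_panel','eyepiece'):
    print(q,[(np.round(d['position'],3).tolist(),round(d['p'],2)) for d in recognise(im,q)][:4])
E
```

```text
ee_pos: [0.613, -0.096, 0.2815]
contact_force: [-1.1, 6.7, 9.3]
time_s: 10.32
ee_pos: [0.5423, -0.0318, 0.4325]
contact_force: [0.2, -0.5, -0.5]
mate [([0.601, 0.046, 0.073], 0.9)]
pocket_near [([0.595, -0.035, 0.082], 0.98)]
cover_panel [([0.614, -0.087, 0.084], 0.7)]
eyepiece [([0.602, -0.292, 0.058], 0.9), ([0.658, -0.365, 0.014], 0.83), ([0.686, -0.285, 0.052], 0.82), ([0.527, -0.253, 0.056], 0.8)]
```

View pics/w3.png

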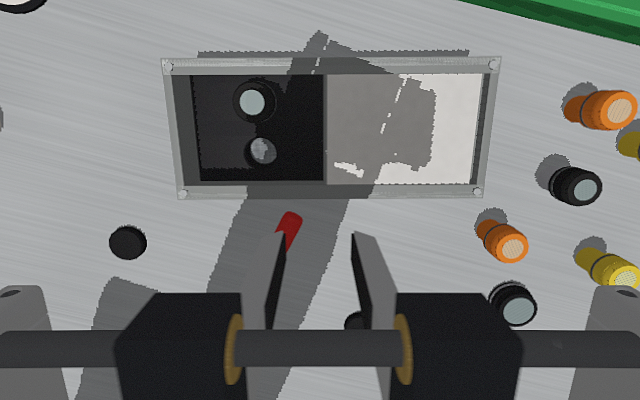

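The cover is open and the whole rim is in view, with corners at about (163,58), (500,57), (482,198) and (178,199). The mate stands in the far (+x) pocket at (252,101) and the near pocket at (262,150) is empty. The black eyepiece's light top is at (585,188); the black disc at (516,309) should be the aux lens. Next I fit the box pose.

```bash
python3 - <<'E'
from h import *
from scipy.optimize import least_squares
s=sense();im=get_image('wrist')
P=px2w(im,[[163,58],[500,57],[482,198.5],[178,199]],.086,s)[:,:2];print(P.round(4).tolist())
L=np.array([[65,150],[65,-150],[-65,-150],[-65,150]])/1e3
def f(q):
    c,n=np.cos(q[2]),np.sin(q[2]);return (L@np.array([[c,n],[-n,c]])+q[:2]-P).ravel()
q=least_squares(f,[.595,-.03,.27]);print(q.x,np.degrees(q.x[2]),(q.fun*1e3).round(1))
x,y,t=q.x;ex=np.array([np.cos(t),np.sin(t)]);ey=np.array([-ex[1],ex[0]])
pk=[*(q.x[:2]-.027*ex+.074*ey),.040];mt=[*(q.x[:2]+.027*ex+.074*ey),.072]
print('pocket',pk,w2px(im,[pk,mt,[*(q.x[:2]-.027*ex+.074*ey),.014]],s).round(1).tolist())
print('eyepiece top',px2w(im,[[585,188]],.058,s).round(4),'aux',px2w(im,[[516,309]],.026,s).round(3))
# cover edge
print('cover edge',[(( px2w(im,[u],.083,s)[0,:2]-q.x[:2])@ey).round(4) for u in([326,100],[326,170],[478,100])])
E
```

```text
[[0.6156, 0.1305], [0.6954, -0.1547], [0.571, -0.1906], [0.4907, 0.0973]]
[ 0.59317674 -0.0293937   0.27202485] 15.58587568191626 [-0.1  2.1  0.7 -1.7 -0.2 -0.7 -0.4  0.3]
pocket [np.float64(0.5472870610849334), np.float64(0.03463080430289641), 0.04] [[260.6, 153.6], [252.4, 102.2], [264.2, 150.1]]
eyepiece top [[ 0.6063 -0.3054  0.058 ]] aux [[ 0.437 -0.323  0.026]]
cover edge [np.float64(0.0043), np.float64(0.004), np.float64(-0.135)]
```

The fit residual is about 2 mm, the pocket and mate project onto what shows, and the cover edge at box y=4 mm means it is fully open (138 mm). Next I go above the eyepiece and look closer.

```bash
python3 -m crank '[[-2,56,0,0,0,0,60],[-2,56,0,0,0,0,60],[-2,56,0,0,0,0,60],[-3,56,40,0,0,0,60],[-3,55,60,0,0,0,60],[0,0,0,0,0,0,60],[0,0,0,0,0,0,60]]'
python3 - <<'E'
from h import *
s=sense();im=get_image('wrist');save(im,'w4')
print(w2px(im,[[.606,-.304,.058],[.606,-.304,0]],s).round())
print([(np.round(d['position'],3).tolist(),round(d['p'],2)) for d in recognise(im,'eyepiece')][:4])
E
```

```text
time_s: 11.5
ee_pos: [0.6012, -0.2858, 0.3505]
ee_rot: [3.113, 0.423, 0.001]
contact_force: [-0.3, 0.1, 1.1]
grip_width: 0.0601
gripper_force: 0.0
[[341. 200.]
 [338. 183.]]
[([0.687, -0.295, 0.055], 0.93), ([0.604, -0.304, 0.058], 0.87), ([0.668, -0.371, 0.058], 0.84), ([0.535, -0.267, 0.058], 0.72)]
```

View pics/w4.png

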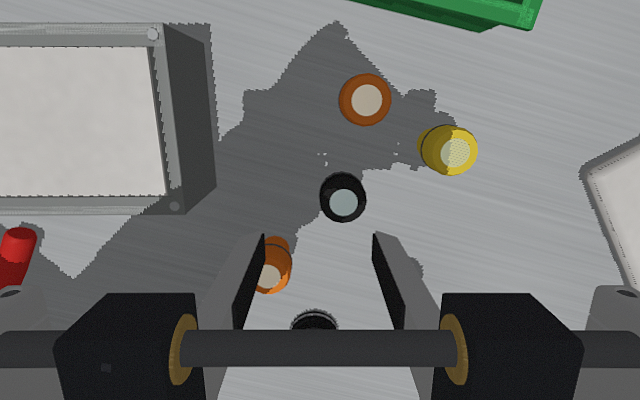

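The eyepiece's light top is centred at (343,202), with the orange and yellow look-alikes clear of the fingers' path. I'll grip high on the head, with the tips about 30 mm up, so they clear the pocket block.

```bash
python3 -m crank '[[-1.8,20.9,0,0,0,0,60],[0,0,50,0,0,0,60],[0,0,50,0,0,0,60],[0,0,21.5,0,0,0,60],[0,0,0,0,0,0,60],[0,0,0,0,0,0,60]]' 12
python3 -m crank '[[0,0,0,0,0,0,30],[0,0,0,0,0,0,30],[0,0,0,0,0,0,30],[0,0,0,0,0,0,30],[0,0,0,0,0,0,30]]' 12
```

```text
time_s: 12.35
ee_pos: [0.6055, -0.3067, 0.2311]
ee_rot: [3.111, 0.423, 0.005]
contact_force: [0.5, 0.5, 0.0]
grip_width: 0.06
gripper_force: 0.0
time_s: 12.98
ee_pos: [0.605, -0.3067, 0.2291]
ee_rot: [3.112, 0.423, 0.001]
contact_force: [-0.4, 1.2, 6.6]
grip_width: 0.0395
gripper_force: 12.0
```

```bash
python3 -m crank '[[0,0,-20,0,0,0,30],[0,0,-60,0,0,0,30],[0,-45,-60,0,0,0,30],[0,-50,0,0,0,0,30],[2,-50,0,0,0,0,30],[2,-50,0,0,0,0,30],[3,-50,0,0,0,0,30],[2,-50,0,0,0,0,30],[2,-49,0,0,0,0,30],[0,0,0,0,0,0,30]]' 15
python3 -m crank '[[0,0,0,0,0,0,30],[0,0,0,0,0,0,30]]'
python3 - <<'E'
from h import *
s=sense();im=get_image('wrist');save(im,'w5')
pk=[.5473,.0346]
print(w2px(im,[[*pk,.04],[*pk,.014]],s).round(1).tolist())
Rm=R.from_rotvec(s['ee_rot']).as_matrix();print(s['ee_pos'],Rm.round(4).tolist())
E
```

```text
time_s: 14.22
ee_pos: [0.525, 0.023, 0.3596]
ee_rot: [-3.112, -0.429, -0.002]
contact_force: [0.0, -1.7, -1.7]
grip_width: 0.0395
gripper_force: 15.0
time_s: 14.48
ee_pos: [0.5258, 0.0196, 0.3586]
ee_rot: [3.113, 0.421, 0.0]
contact_force: [0.0, 0.7, -1.6]
grip_width: 0.0392
gripper_force: 15.0
[[308.7, 164.3], [309.4, 159.2]]
[0.52583326 0.01963419 0.3585881 ] [[0.964, 0.2657, 0.0002], [0.2657, -0.964, -0.0001], [0.0001, 0.0002, -1.0]]
```

View pics/w5.png

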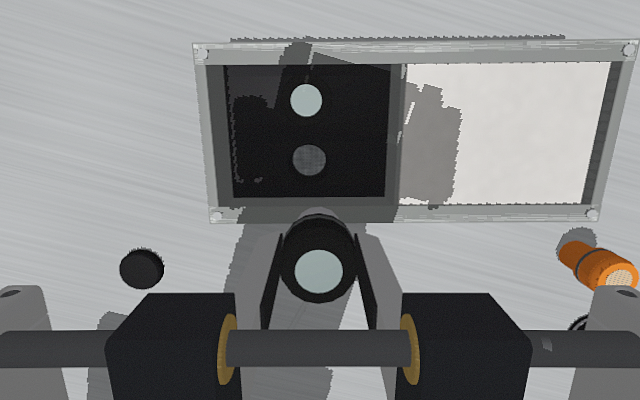

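The pocket floor shows as a grey disc at (309,160), against a projected (309.4,159.2). The mate's top is at (306,100) and the held eyepiece's top at (319,271). I'll take centroids and compute the shift from the held eyepiece to the pocket.

```bash
python3 - <<'E'
from h import *
s=sense();im=get_image('wrist');g=cv2.cvtColor(im['pixels'],cv2.COLOR_RGB2GRAY)
def cen(u,v,r,th):
    m=np.zeros_like(g);cv2.circle(m,(u,v),r,255,-1)
    b=((g>th)&(m>0)).astype(np.uint8)
    n,l,st,c=cv2.connectedComponentsWithStats(b);k=l[v,u];
    cs=cv2.findContours((l==k).astype(np.uint8),0,1)[0];h=cv2.convexHull(np.vstack(cs));(e,a,_)=cv2.fitEllipse(h)
    print(e,a,st[k]);return e
z=s['ee_pos'][2]
P=px2w(im,[cen(309,160,26,70)],.014,s)[0];M=px2w(im,[cen(306,100,26,120)],.072,s)[0]
E=px2w(im,[cen(319,271,38,120)],z-.229+.058,s)[0]
Rm=R.from_rotvec(s['ee_rot']).as_matrix()
t=.272;ex=np.array([np.cos(t),np.sin(t)])
print(P,M,'from mate',M[:2]-.054*ex,'held',E,'tcp',s['ee_pos'])
print('held in tool',((E-s['ee_pos'])@Rm*1e3).round(1),'pocket-tcp in tool',((P-s['ee_pos'])@Rm*1e3).round(1),'mate based',((np.r_[M[:2]-.054*ex,0]-s['ee_pos'])@Rm*1e3).round(1))
E
```

```text
(308.7078552246094, 159.41639709472656) (29.786813735961914, 32.14533615112305) [293 145  33  30 709]
(305.8504333496094, 99.86213684082031) (30.96421241760254, 31.87393569946289) [291  84  31  32 787]
(318.2732238769531, 270.8869323730469) (42.69468307495117, 47.29685974121094) [ 295  250   48   43 1605]
[0.54689246 0.0352225  0.014     ] [0.59960872 0.04998295 0.072     ] from mate [0.547594   0.03547539] held [0.52523623 0.01985256 0.18749433] tcp [0.52581234 0.0196322  0.35849433]
held in tool [ -0.5  -0.4 171. ] pocket-tcp in tool [ 24.5  -9.5 344.5] mate based [ 25.2  -9.5 358.5]
```

```bash
python3 -m crank '[[25.4,-9.1,0,0,0,0,30],[0,0,0,0,0,0,30],[0,0,20,0,0,0,30],[0,0,30,0,0,0,30],[0,0,30,0,0,0,30],[0,0,3,0,0,0,30],[0,0,0,0,0,0,30],[0,0,0,0,0,0,30]]'
python3 -m crank '[[0,0,4,0,0,0,30],[0,0,3,0,0,0,30],[0,0,0,0,0,0,30],[0,0,0,0,0,0,30]]'
```

```text
time_s: 15.58
ee_pos: [0.5478, 0.036, 0.2767]
ee_rot: [3.113, 0.423, 0.003]
contact_force: [-0.1, -0.0, -0.8]
grip_width: 0.0396
gripper_force: 15.0
time_s: 16.08
ee_pos: [0.5477, 0.0362, 0.2684]
ee_rot: [-3.113, -0.423, -0.0]
contact_force: [0.2, 0.6, -0.7]
grip_width: 0.0403
gripper_force: 15.0
```

```bash
python3 -m crank '[[0,1,0,0,0,0,30],[0,0,2,0,0,0,30],[0,0,2,0,0,0,30],[0,0,2,0,0,0,30],[0,0,0,0,0,0,30]]'|grep -E 'pos|cont|width'
python3 -m crank '[[0,0,2,0,0,0,30],[0,0,2,0,0,0,30],[0,0,2,0,0,0,30],[0,0,0,0,0,0,30]]'|grep -E 'pos|cont|width'
```

```text
ee_pos: [0.5479, 0.0352, 0.2622]
contact_force: [-0.4, 0.1, -1.1]
grip_width: 0.0393
ee_pos: [0.5479, 0.0352, 0.2562]
contact_force: [0.7, -0.3, -1.5]
grip_width: 0.0396
```

```bash
python3 -m crank '[[0,0,3,0,0,0,30],[0,0,3,0,0,0,30],[0,0,3,0,0,0,30],[0,0,0,0,0,0,30]]'|grep -E 'pos|cont|width'
python3 -m crank '[[0,0,1.5,0,0,0,30],[0,0,1,0,0,0,30],[0,0,0,0,0,0,30],[0,0,0,0,0,0,30]]'|grep -E 'pos|cont|width'
```

```text
ee_pos: [0.5479, 0.0352, 0.2471]
contact_force: [0.2, -0.3, -1.1]
grip_width: 0.0393
ee_pos: [0.548, 0.0352, 0.2449]
contact_force: [-1.0, -0.0, -0.5]
grip_width: 0.0399
```

```bash
python3 -m crank '[[0,0,1,0,0,0,30],[0,0,0,0,0,0,30],[0,0,0,0,0,0,30]]'|grep -E 'pos|cont|width'
```

```text
ee_pos: [0.548, 0.0352, 0.2439]
contact_force: [-1.0, 0.2, -2.0]
grip_width: 0.0401
```

```bash
python3 -m crank '[[0,0,0.8,0,0,0,30],[0,0,0,0,0,0,30]]'|grep -E 'pos|cont|width'; python3 -m crank '[[0,0,0,0,0,0,50],[0,0,0,0,0,0,58],[0,0,0,0,0,0,58],[0,0,0,0,0,0,58],[0,0,-20,0,0,0,58],[0,0,-40,0,0,0,58],[-12,-10,-50,0,0,0,58],[0,0,0,0,0,0,58],[0,0,0,0,0,0,58]]'
python3 - <<'E'
from h import *
s=sense();im=get_image('wrist');save(im,'w6')
t=.272;ex=np.array([np.cos(t),np.sin(t)]);o=np.array([.5473,.035])
print(w2px(im,[[*o,.072],[*(o+.054*ex),.072]],s).round(1).tolist())
E
```

```text
ee_pos: [0.548, 0.0352, 0.2431]
contact_force: [-0.3, -1.0, 0.3]
grip_width: 0.0395
time_s: 19.95
ee_pos: [0.5336, 0.0416, 0.3524]
ee_rot: [-3.113, -0.423, 0.001]
contact_force: [-0.3, 0.1, 0.3]
grip_width: 0.0582
gripper_force: 0.0
[[331.6, 189.7], [332.3, 119.1]]
```

View pics/w6.png

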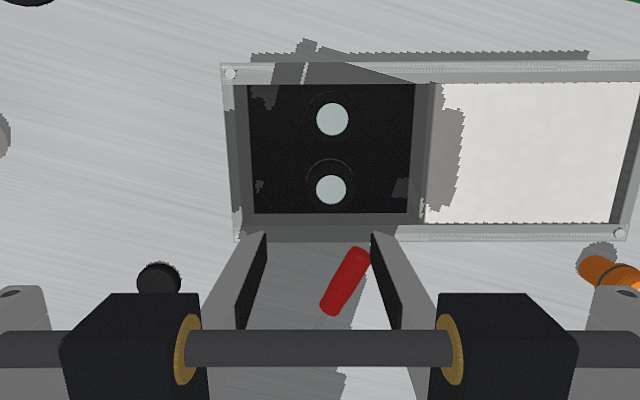

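The new eyepiece's top shows at (331,189), matching the projection, and the mate is at (332,119). Both are seated. Next I close the fingers, go back over the cover and press.

```bash
python3 -m crank '[[13,50,0,0,0,0,0],[13,50,0,0,0,0,0],[14,50,0,0,0,0,0],[0,0,30,0,0,0,0],[0,0,28,0,0,0,0],[0,0,7,0,0,0,0],[0,0,3,0,0,0,0],[0,0,0,0,0,0,0],[0,0,0,0,0,0,0],[0,0,0,0,0,0,0]]' 10
python3 -m crank '[[0,0,1,0,0,0,0],[0,0,0,0,0,0,0],[0,0,0,0,0,0,0]]'|grep -E 'pos|cont'
```

```text
time_s: 21.25
ee_pos: [0.6124, -0.0922, 0.2857]
ee_rot: [3.113, 0.423, 0.001]
contact_force: [0.3, 0.2, 0.4]
grip_width: 0.0005
gripper_force: 0.0
ee_pos: [0.6123, -0.0923, 0.2841]
contact_force: [-1.6, 0.3, -0.2]
```

```bash
python3 -m crank '[[0,0,1,0,0,0,0],[0,0,0,0,0,0,0],[0,0,0,0,0,0,0]]'|grep -E 'pos|cont'; python3 -m crank '[[0,0,0.5,0,0,0,0],[0,0,0,0,0,0,0],[0,0,0,0,0,0,0]]'|grep -E 'pos|cont';python3 -m crank '[[0,0,0.4,0,0,0,0],[0,0,0,0,0,0,0],[0,0,0,0,0,0,0]]'|grep -E 'pos|cont'
```

```text
ee_pos: [0.6123, -0.0923, 0.2831]
contact_force: [-0.5, -1.1, -0.9]
ee_pos: [0.6123, -0.0922, 0.2826]
contact_force: [-0.2, -0.8, 0.5]
ee_pos: [0.6123, -0.0923, 0.2823]
contact_force: [0.1, -0.3, 2.6]
```

```bash
python3 -m crank '[[0,0,0.8,0,0,0,0],[0,0,0,0,0,0,0],[0,0,0,0,0,0,0]]'|grep -E 'pos|cont'; python3 -m crank '[[0,0,0.3,0,0,0,0],[0,0,0,0,0,0,0],[0,0,0,0,0,0,0]]'|grep -E 'pos|cont'
```

```text
ee_pos: [0.6123, -0.0922, 0.2819]
contact_force: [-1.7, 1.4, 6.1]
ee_pos: [0.6123, -0.0922, 0.2817]
contact_force: [-2.5, 0.2, 7.2]
```

```bash
python3 -m crank '[[-0.4,0,0.4,0,0,0,0],[0,0,0,0,0,0,0],[0,0,0,0,0,0,0]]'|grep -E 'pos|cont'; python3 -m crank '[[0,-2,0,0,0,0,0],[0,-4,0,0,0,0,0],[0,-6,0,0,0,0,0],[0,-6,0,0,0,0,0],[0,-6,0,0,0,0,0],[0,-6,0,0,0,0,0]]'|grep -E 'pos|cont'
```

```text
ee_pos: [0.6121, -0.0923, 0.2816]
contact_force: [-1.9, 1.6, 9.4]
ee_pos: [0.6041, -0.0638, 0.2817]
contact_force: [-0.7, -5.2, 8.0]
```

```bash
python3 -m crank '[[0,-6,0,0,0,0,0],[0,-8,0,0,0,0,0],[0,-8,0,0,0,0,0],[0,-8,0,0,0,0,0],[0,-6,0,0,0,0,0]]'|grep -E 'pos|cont'; python3 -m crank '[[0,-6,0,0,0,0,0],[0,-8,0,0,0,0,0],[0,-8,0,0,0,0,0],[0,-8,0,0,0,0,0],[0,-6,0,0,0,0,0]]'|grep -E 'pos|cont'
```

```text
ee_pos: [0.5944, -0.029, 0.2816]
contact_force: [-2.7, -6.0, 9.8]
ee_pos: [0.5847, 0.0057, 0.2816]
contact_force: [-3.7, -6.2, 9.2]
```

```bash
python3 -m crank '[[0,-6,0,0,0,0,0],[0,-8,0,0,0,0,0],[0,-8,0,0,0,0,0],[0,-6,0,0,0,0,0],[0,-4,0,0,0,0,0],[0,0,0,0,0,0,0]]'|grep -E 'pos|cont'; python3 -m crank '[[0,-3,0,0,0,0,0],[0,-2,0,0,0,0,0],[0,-2,0,0,0,0,0],[0,-1,0,0,0,0,0],[0,0,0,0,0,0,0]]'|grep -E 'time|pos|cont'
```

```text
ee_pos: [0.5761, 0.0367, 0.2814]
contact_force: [-5.7, -1.0, 10.3]
time_s: 27.25
ee_pos: [0.5744, 0.0439, 0.2817]
contact_force: [1.1, -5.1, 8.6]
```

```bash
python3 -m crank '[[0,0,-5,0,0,0,0],[0,0,-30,0,0,0,0],[-20,0,-50,0,0,0,0],[-30,0,-40,0,0,0,0],[0,0,0,0,0,0,0],[0,0,0,0,0,0,0]]'|grep -E 'pos|cont'
python3 - <<'E'
from h import *
s=sense();im=get_image('wrist');save(im,'w7')
o=np.array([.5935,-.0294]);t=.272;ex=np.array([np.cos(t),np.sin(t)]);ey=np.array([-ex[1],ex[0]])
g=cv2.cvtColor(im['pixels'],cv2.COLOR_RGB2GRAY).astype(int)
for bx in (.0,.03):
  for v in [*np.arange(.155,.132,-.001),*np.arange(.01,-.006,-.001)]:
    u=w2px(im,[[*(o+bx*ex+v*ey),.083]],s)[0].round().astype(int)
    if 0<=u[0]<640 and 0<=u[1]<400: print(round(v*1e3),g[u[1],u[0]],end='; ')
  print()
cv2.imwrite('pics/c7.png',im['pixels'][20:260,120:560,::-1])
E
```

```text
ee_pos: [0.5259, 0.0312, 0.405]
contact_force: [0.5, -0.4, 0.3]
155 144; 154 145; 153 150; 152 131; 151 114; 150 125; 149 96; 148 56; 147 64; 146 63; 145 67; 144 59; 143 50; 142 67; 141 109; 140 104; 139 103; 138 105; 137 104; 136 105; 135 103; 134 105; 133 102; 10 102; 9 102; 8 101; 7 104; 6 102; 5 104; 4 104; 3 92; 2 58; 1 65; 0 64; -1 65; -2 61; -3 64; -4 63; -5 64; 
155 144; 154 144; 153 146; 152 148; 151 124; 150 124; 149 91; 148 56; 147 59; 146 65; 145 63; 144 55; 143 50; 142 79; 141 106; 140 106; 139 104; 138 103; 137 106; 136 105; 135 105; 134 104; 133 104; 10 104; 9 103; 8 105; 7 103; 6 101; 5 102; 4 103; 3 99; 2 70; 1 61; 0 62; -1 64; -2 65; -3 64; -4 62; -5 62;
```

View pics/c7.png

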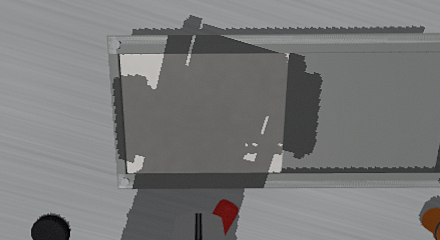

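The crop shows the cover over the whole bay, with its edges at box y≈142 and 3 mm, so it is fully shut. The arm is clear, so I'm handing in.

```bash
python3 -c "
from plant import *
print(finish_job())"
```

```text
the job is handed in; nothing more can be done
None
```

The eyepiece is standing in the free pocket beside its mate, the cover is slid fully shut, and the job is handed in; the hand-in gave no verdict, and the highest press I read on the cover was about 12 N.

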